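# Touch off a gauge stand and back it off three clicks

### The arm

A 6-joint arm with a two-finger parallel gripper is mounted at the origin on the work surface. World frame = base frame: x ahead of the robot, y to its left, z up, the work surface at z = 0. Lengths are in m, angles in rad, forces in N, time in s.
With the tool pointing down it reaches from about 0.25 to 0.725 m from the base axis. Payload 4 kg.
Tool frame: the origin (TCP) lies between the finger pads; the fingertips stand 11 mm ahead of it and the grasp point (between the pads) lies 8 mm behind it (tcp_to_tips is the z of the fingertips in the tool frame, in m); z points along the fingers, y is the direction in which the jaws open and shut (so a half turn about z gives the same grasp; the last joint's range is limited). The gripper opens to 85 mm and grips with 20 to 120 N. Pads are 22 mm wide; open, the fingers measure 114 mm over their backs; the gripper's body (76 mm by 85 mm) begins 54 mm behind the grasp point. The pads swing forward as they close: fully open they stand 13 mm farther back than shut.
Start: joints at [-1.225, 0.241, 0.005, 1.335, 0, 1.571], TCP at [0.169, -0.47, 0.242] pointing down, gripper open.
Joint ranges: [-2.72, 2.72], [-1.05, 1.87], [-1.09, 1.28], [-1.99, 2.15], [-1.42, 1.44], [-3.14, 3.14]. Speed limits (rad/s): [2.79, 2.79, 3.14, 3.14, 3.14, 3.14].

### API

Orientations are given as a unit quaternion [x, y, z, w].
In Python, from workcell import * gives the robot as it stands.
- The arm moves only by the tool move_arm, never from a script. Its argument "moves" is a list that holds one entry, the list of rows, each a list of 7 numbers: the shift along the world's x, y, z in units of 500 mm (1.0 is 500 mm), then the turn, a rotation vector about the world's x, y, z in units of 30 degrees (1.0 is 30 degrees), then the closure, from -1 (fully open) to 1 (shut), so that 0 is half open. A call has 1 to 8 rows; each row shifts and turns the pose as measured when the row begins; what a row does not reach is not made up. A row lasts 1/12 s, in which the tool goes at most 41.7 mm and 7.16 degrees, less where a joint would pass 70% of its speed; a pose out of reach is approached as far as the arm can. A call with a number of a shift or a turn outside -1 to 1 is refused whole. A call with a gripper value outside its range is refused whole. The fingers move at their own pace and stop on an object; the grip force is fixed at half the most. Time passes only in rows, so rows that do not move let the fingers close. It gives the time, the measured TCP pose, the force and the opening at its end, in the units of the state.
- get_obs(): the state, without advancing time (a new reading comes with each control period).
- camera(name): name is "scene" or "top" or "wrist"; returns a dict with "pixels" (384x512x3 uint8, red, green, blue), "range_z" (384x512 float32, m along the optical axis (not along the pixel's ray), 0 where there is no reading), "fx", "fy", "cx", "cy" (pixels), "distortion" ([k1, k2, p1, p2, k3] as OpenCV has them; the pictures are not rectified), "extrinsics" (4x4, takes a point from camera to world coordinates). Camera axes: x right, y down, z forward; pixel columns grow to the right and rows downward; lengths in m; the calibration is good to about 2 mm. A picture is of the moment at which its call begins.
- job_done(): hands the job in, once; it reports no verdict.
The state is a dict: "clock": time; "joint_pos": joint angles; "joint_vel": joint speeds; "tau": joint torques, N m; "eef_pos": TCP position; "tool_rot": TCP orientation; "ft_force": force on the tool from outside, world axes, zero at the start; "ft_torque": the same for the moment, N m; "grip_width": finger opening in m.
Only numpy, scipy, OpenCV 4.12 (cv2) and the standard library are available. Lean on these libraries where they do the work, as an engineer would, in place of code of your own. Each camera call takes 0.05 s, during which the arm holds its last target.

### The job

Turn the dial of the gauge stand clockwise until the foot just touches the white puck under it, with no more than a light press (over 30 N chips the puck). Then turn the dial back three clicks from there and let go of it, and last of all swing the lock lever over to its far side, as far as it goes. Leave the puck and the other things on and around the stand where they are.

Things in the scene. Friction and masses are not known exactly. Their poses are not given: they have to be found in the camera images.
- dial_grip (a point): Dial on the stand's grey gearbox (top 85 mm above the table): a black skirt 72 mm across, carrying an upright black bar grip 56 long, 16 wide, 32 mm tall, to be pinched across its 16 mm; bar top 126, skirt top 94 mm above the table. The point is on the dial's upright axis, half-way up the bar, 110 mm above the table; its x axis runs along the bar and turns with it, z is up.
- dial (a joint): Dial angle in rad, 0 to 3.14, growing clockwise seen from above. Notches every 0.2618 rad (24 clicks a turn) from 0, each holding with up to 0.06 N m; let go, it drops into the nearest one. Clockwise lowers the foot, 3 mm a click (11.46 mm per rad); 0.1 N m beyond the notch presses the foot with 9 N. At the start it rests in a notch, the foot 9 to 17 mm above the puck.
- carriage: Grey block (30 x 80 x 22 mm) on two upright rods, with an arm to the stand's far side; moves only up and down, by the dial. Origin 30 mm below the block's centre, z up. From the arm hangs the steel foot, a rod with a 20 mm disc, clamped at an extension that differs each time: its underside is 0 to 5 mm below this origin's height and is not measured, so the touch must be felt at the dial.
- puck_top (a point): Centre of the top face of the white ceramic test puck (34 mm across at its flange, 26 mm above it, 20 mm tall, about 50 g) that stands loose on a dark round anvil under the foot; its z is up.
- lock_tip (a point): Centre of the 26 mm steel ball on the lock lever, which stands on a block 120 mm from the dial axis, between dial and column. 55 mm from its level pivot to the ball's centre; at the start it leans 0.5 rad to the stand's robot side, the ball 26 mm short of the pivot. The ball's centre is 130 mm above the table at both ends of its swing, 137 mm half-way.
- lock (a joint): Lock lever angle in rad: 0 leaning to the robot's side (unlocked), 1.0 leaning to the far side (locked). It stays where it is left and takes about 1.2 N at the ball to move.
- stand: Gauge stand, fixed: aluminium plate 200 (x) by 380 (y) by 15 mm. Origin under the plate's centre, on the table; z up. In its frame: dial axis at x = 0, y = -105 mm; at dial 0 the bar lies along x; lever at y = +15, pivot at x = 0, 82 mm up, swinging towards +x; rods at x = -45, y = +110 and +160, their cross-bar's top 155 mm up; foot at x = +45, y = +135.
- spare_puck_c (a point): Bystander: a second, equal puck standing on the stand's plate beyond the lever. The point is its centre, half-way up.
- hexnut: Bystander: dark steel square nut, 30 mm wide, 12 mm thick, on the plate's robot side near the lever. Origin at its underside.
- driver: Bystander: screwdriver 190 mm long lying on the table beyond the stand. Origin under its middle, x along it.
Mind the look-alikes: they are no part of the job. What is shaped like the part that bears puck_top but blue or green is not meant.

How it is judged:
On the way, in this order (a step that is already met when the one before it is completed fails the run):
1. the foot is brought down to touch the puck (contact force between carriage and puck above 1.5 N), for 0.1 s.
2. the dial is backed off three clicks and let go (z of foot_c0 in the frame of puck_top between 0.0078 and 0.013 m and contact force between dial and the fingers below 0.3 N and velocity of joint dial between -0.05 and 0.05 rad/s), for 0.3 s.
3. the lock lever is swung over (value of joint lock above 0.9 rad), for 0.2 s.
At the end, for the whole second after the job is handed in: Foot at rest 5.8 to 11 mm above the puck's top (three clicks of 3 mm from the touch, give or take what a notch and the feel of the touch make), lock lever past 0.9 rad of its 1.0, puck upright where it stood (value of joint lock above 0.9 rad and z of foot_c0 in the frame of puck_top between 0.0078 and 0.013 m and angle between puck_top's own z axis and vertical below 0.1 rad and velocity of joint dial between -0.05 and 0.05 rad/s).
It fails at once if the foot presses the puck with more than 30 N (contact force between carriage and puck above 30 N).
It fails at once if the puck is shifted or touched by the robot (distance of puck_top from where it was at the start of the episode above 0.006 m or contact force between puck and the fingers above 0.5 N).
It fails at once if the robot pushes the carriage (contact force between carriage and the fingers above 0.5 N or contact force between carriage and the arm above 0.5 N).
It fails at once if a bystander on or by the stand is moved (distance of any of spare_puck_c, hexnut from where it was at the start of the episode above 0.015 m or distance of driver from where it was at the start of the episode above 0.02 m).
It also fails if it takes over 72 s, if anything falls off the work surface, if the arm or the gripper's body presses on something with over 40 N, if the wrist force passes 120 N, or if a joint passes its speed limit or range.

## Working session

There is one attempt and no reset: what is moved stays moved. The work goes in short steps, Python scripts to look and compute and a tool call to move; the robot and the scene stay as the last step left them, time stands still between calls to the robot, and variables do not carry over. Pictures are saved under pics/ and viewed, and the job is handed in when it is done.

Besides the shell and the picture viewer there is one more tool, called as name([rows], argument=value, ...), one row to a line, values as JSON. move_arm: Moves the arm, as the interface text tells. Shifts and turns lie within -1 to 1; 1 stands for 500 mm of shift or 30 degrees of turn. Its arguments: {"type":"object","properties":{"moves":{"type":"array","items":{"type":"array","items":{"type":"array","items":{"type":"number"}}}}},"required":["moves"]}

```bash
mkdir -p pics; ls
cat > h.py <<'E'
from workcell import *
import numpy as np, cv2
def snap(n,f):
    c=camera(n); cv2.imwrite('pics/'+f,cv2.cvtColor(c['pixels'],cv2.COLOR_RGB2BGR)); return c
def K(c): return np.array([[c['fx'],0,c['cx']],[0,c['fy'],c['cy']],[0,0,1.]])
def ray(c,u,v):
    p=cv2.undistortPoints(np.array([[[u,v]]],float),K(c),np.array(c['distortion'],float))[0,0]
    E=np.array(c['extrinsics']); d=E[:3,:3]@np.array([p[0],p[1],1]); return E[:3,3],d
def plane(c,u,v,z):
    o,d=ray(c,u,v); return o+d*(z-o[2])/d[2]
def rng(c,u,v):
    o,d=ray(c,u,v); return o+d*float(c['range_z'][int(round(v)),int(round(u))])
E
python3 - <<'E'
from h import *
import pickle
o=get_obs(); print({k:np.round(v,3) for k,v in o.items()})
for n in ['scene','top','wrist']:
    c=snap(n,n+'0.png'); pickle.dump(c,open(n+'0.pkl','wb')); print(n,np.round(c['extrinsics'],3).tolist())
E
```

```text
pics
{'clock': np.float64(0.0), 'joint_pos': array([-1.225,  0.241,  0.004,  1.335, -0.   ,  1.571]), 'joint_vel': array([-0.   ,  0.001, -0.002, -0.   ,  0.001, -0.   ]), 'tau': array([ 0.0000e+00, -3.7232e+01,  2.5241e+01,  1.7000e-02,  0.0000e+00,
        0.0000e+00]), 'eef_pos': array([ 0.169, -0.47 ,  0.241]), 'tool_rot': array([ 0.985,  0.172, -0.   , -0.001]), 'ft_force': array([-0.559,  0.496, -0.629]), 'ft_torque': array([ 0.006, -0.034,  0.004]), 'grip_width': np.float64(0.086)}
scene [[-0.599, 0.572, -0.561, 1.041], [0.801, 0.409, -0.438, 0.364], [-0.021, -0.711, -0.703, 0.629], [0.0, 0.0, 0.0, 1.0]]
top [[0.021, -0.993, 0.116, 0.558], [-1.0, -0.019, 0.019, 0.038], [-0.017, -0.116, -0.993, 0.809], [0.0, 0.0, 0.0, 1.0]]
wrist [[0.339, -0.904, -0.261, 0.234], [-0.941, -0.326, -0.092, -0.447], [-0.002, 0.277, -0.961, 0.373], [0.0, 0.0, 0.0, 1.0]]
```

View pics/scene0.png

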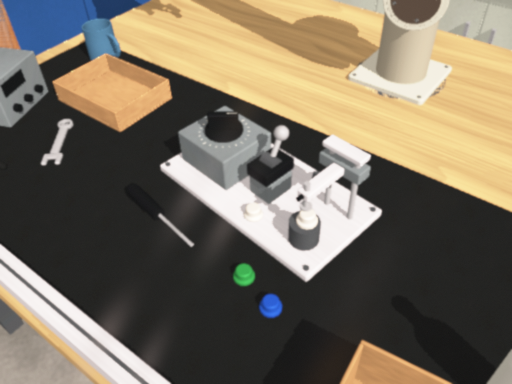

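View pics/top0.png

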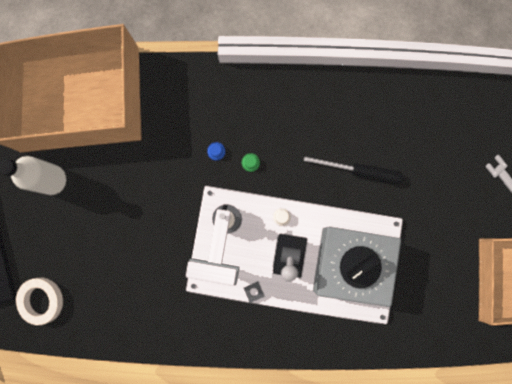

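View pics/wrist0.png

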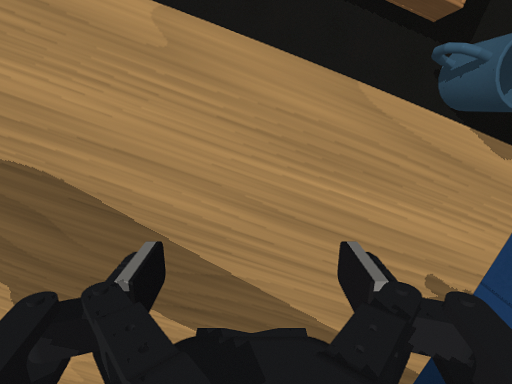

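The top view shows the stand, with the dial at (362,267), lever ball at (289,272), foot and puck on the dark anvil at about (228,218), the second white puck on the plate at (283,216), nut at (253,291) and driver at (355,170). Blue (216,151) and green (250,162) look-alikes lie on the table. The puck meant is the white one on the dark anvil under the foot. I'll check it in an enlarged crop and measure.

Run:
```python
from h import *
import pickle
t=pickle.load(open('top0.pkl','rb')); s=pickle.load(open('scene0.pkl','rb'))
a=cv2.cvtColor(t['pixels'],cv2.COLOR_RGB2BGR); b=cv2.cvtColor(s['pixels'],cv2.COLOR_RGB2BGR)
A=cv2.resize(a[180:330,180:410],None,fx=3.4,fy=3.4,interpolation=cv2.INTER_CUBIC)
B=cv2.resize(b[100:280,155:385],None,fx=3.2,fy=3.2,interpolation=cv2.INTER_CUBIC)
cv2.imwrite('pics/topcrop.png',A); cv2.imwrite('pics/scenecrop.png',B)
for n,u,v,z in [('dial',362,267,.094),('ball',289,272,.13),('c1',207,187,.015),('c2',403,218,.015),('c3',387,324,.015),('c4',186,291,.015)]:
    print(n,np.round(plane(t,u,v,z),4),np.round(rng(t,u,v),4))
```

```text
dial [ 0.5097 -0.1319  0.094 ] [ 0.5119 -0.124   0.1275]
ball [ 0.5028 -0.0071  0.13  ] [ 0.5038 -0.0063  0.1417]
c1 [0.6487 0.1419 0.015 ] [0.649  0.1423 0.0121]
c2 [ 0.5967 -0.2296  0.015 ] [ 5.974e-01 -2.346e-01  2.000e-04]
c3 [ 0.3984 -0.1996  0.015 ] [ 0.3954 -0.2039  0.0004]
c4 [0.4537 0.1754 0.015 ] [ 0.4515  0.1783 -0.0014]
```

View pics/topcrop.png

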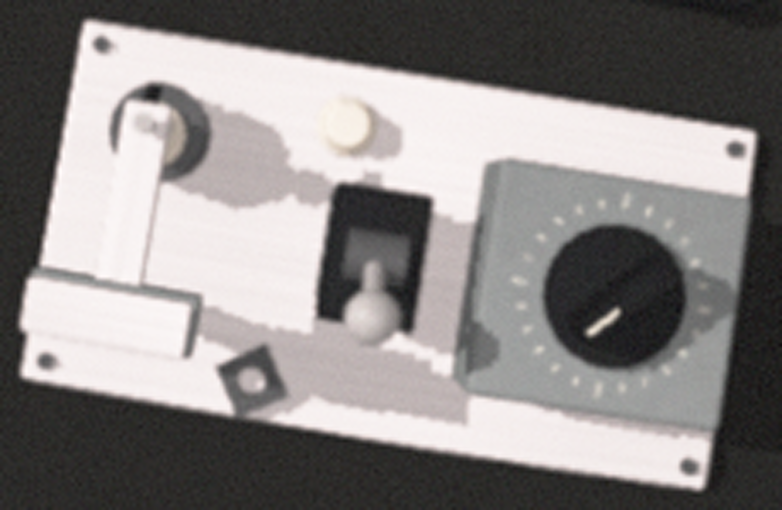

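View pics/scenecrop.png

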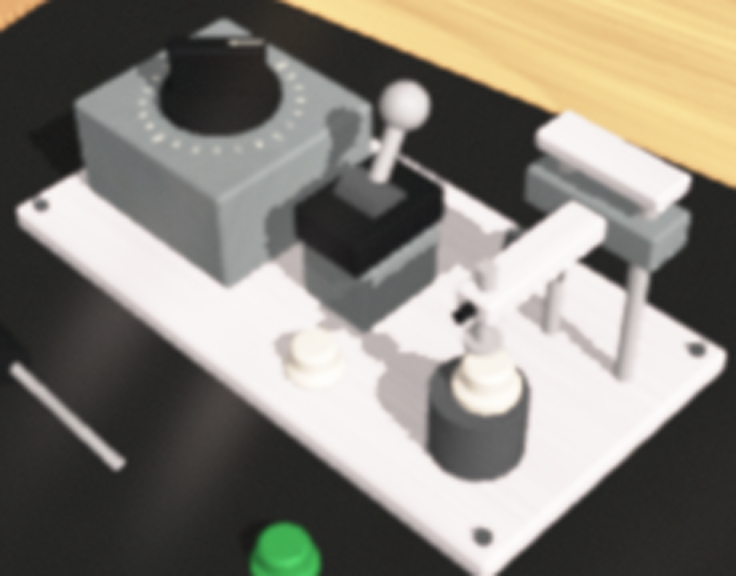

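The crops confirm it: the white puck on the dark anvil, directly under the rod foot, is the one meant. The other white one stands on the bare plate. The bar lies about 45° clockwise from the stand's x axis. I'll move over the dial.

move_arm([
  [[0.04, 0.04, 0.01, 0, 0, 0.23, -1], [0.045, 0.045, 0.01, 0, 0, 0.23, -1], [0.045, 0.045, 0.01, 0, 0, 0.23, -1], [0.045, 0.045, 0.01, 0, 0, 0.23, -1], [0.045, 0.045, 0, 0, 0, 0.23, -1], [0.045, 0.045, 0, 0, 0, 0.23, -1], [0.045, 0.045, 0, 0, 0, 0.23, -1], [0.045, 0.045, 0, 0, 0, 0.23, -1]],
])

```text
clock: 0.82
eef_pos: [0.3475, -0.2878, 0.2591]
tool_rot: [0.785, 0.62, -0.002, -0.002]
ft_force: [0.8, -0.5, 0.2]
grip_width: 0.0854
```

```bash
cat >> h.py <<'E'
from scipy.spatial.transform import Rotation as R
def st():
    o=get_obs(); x=R.from_quat(o['tool_rot']).as_matrix()
    print('t',round(float(o['clock']),2),'p',np.round(o['eef_pos'],4),'yawx',round(float(np.degrees(np.arctan2(x[1,0],x[0,0]))),2),'z',np.round(x[:,2],3),'F',np.round(o['ft_force'],2),'M',np.round(o['ft_torque'],3),'w',round(float(o['grip_width']),4),'j6',round(float(o['joint_pos'][5]),3)); return o
E
python3 -c "
from h import *
st()"
```

```text
t 0.82 p [ 0.3475 -0.2878  0.2591] yawx 76.56 z [-0.006  0.    -1.   ] F [ 0.79 -0.51  0.2 ] M [ 0.037 -0.127 -0.014] w 0.0854 j6 1.116
```

move_arm([
  [[0.045, 0.045, 0, 0, 0, 0.23, -1], [0.045, 0.045, 0, 0, 0, 0.23, -1], [0.045, 0.045, 0, 0, 0, 0.23, -1], [0.045, 0.045, 0, 0, 0, 0.23, -1], [0.045, 0.045, 0, 0, 0, 0.23, -1], [0.045, 0.045, 0, 0, 0, 0.23, -1], [0.03, 0.03, 0, 0, 0, 0.23, -1], [0, 0, 0, 0, 0, 0, -1]],
])

```text
clock: 1.48
eef_pos: [0.5057, -0.1237, 0.2567]
tool_rot: [0.444, 0.896, -0.003, -0.002]
ft_force: [0.6, -1.1, -0.0]
grip_width: 0.0856
```

```bash
python3 -c "
from h import *
import pickle
st()
c=snap('wrist','w1.png');pickle.dump(c,open('w1.pkl','wb'))"
```

```text
t 1.48 p [ 0.5057 -0.1237  0.2567] yawx 127.3 z [-0.006 -0.003 -1.   ] F [ 0.58 -1.08 -0.03] M [-0.034  0.032 -0.051] w 0.0856 j6 0.682
```

View pics/w1.png

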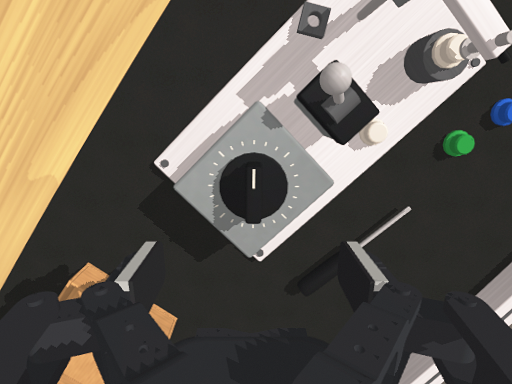

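The wrist view shows the dial skirt centred near (253,187), with the bar upright in the image and its white pointer at (253,179). Now to fit it precisely.

Run:
```python
from h import *
import pickle
w=pickle.load(open('w1.pkl','rb')); t=pickle.load(open('top0.pkl','rb'))
def dial(c,box):
    x0,y0,x1,y1=box; p=c['pixels'][y0:y1,x0:x1]; g=cv2.cvtColor(p,cv2.COLOR_RGB2GRAY)
    m=(g<60).astype(np.uint8); n,l,s,ce=cv2.connectedComponentsWithStats(m)
    print(s.tolist())
    k=1+np.argmax(s[1:,4]); cs,_=cv2.findContours((l==k).astype(np.uint8),cv2.RETR_EXTERNAL,cv2.CHAIN_APPROX_NONE)
    ct=max(cs,key=len)[:,0,:]+np.array([x0,y0]); 
    # skirt: cast contour to z=.094
    return ct
for n,c,box in [('w',w,(215,148,292,230)),('t',t,(333,240,388,292))]:
    ct=dial(c,box); P=np.array([plane(c,u,v,.094)[:2] for u,v in ct])
    cc=np.median(P,0)
    for _ in range(30): # robust fixed-radius circle
        (d)=np.linalg.norm(P-cc,axis=1); k=abs(d-.036)<.004
        A=np.c_[2*P[k],np.ones(k.sum())]; x=np.linalg.lstsq(A,(P[k]**2).sum(1),rcond=None)[0]; cc=x[:2]
    print(n,'centre',cc,'r',np.sqrt(x[2]+cc@cc),k.mean())
    x0,y0,x1,y1=box; g=cv2.cvtColor(c['pixels'],cv2.COLOR_RGB2GRAY); m=np.zeros_like(g); 
    u0,v0=np.mean(ct,0); yy,xx=np.mgrid[:384,:512]; m[(g>110)&(np.hypot(xx-u0,yy-v0)<(22 if n=='w' else 15))]=1
    v,u=np.nonzero(m); Q=np.array([plane(c,a,b,.126)[:2] for a,b in zip(u,v)])
    q=Q.mean(0); ax=np.linalg.svd(Q-q)[2][0]; print(' pointer px',len(u),u.mean(),v.mean(),'pos',q,'ang',np.degrees(np.arctan2(ax[1],ax[0])), 'from centre ang',np.degrees(np.arctan2(*(q-cc)[::-1])),'rangez',rng(c,int(u.mean()),int(v.mean())))
```

```text
[[0, 0, 77, 82, 2794], [5, 5, 67, 71, 3517], [0, 80, 2, 2, 3]]
w centre [ 0.50994444 -0.12960347] r 0.035145333862155535 1.0
 pointer px 64 253.171875 177.765625 pos [ 0.49931994 -0.11526524] ang -54.08424014890256 from centre ang 126.53812018528147 rangez [ 0.49881208 -0.11485916  0.12549672]
[[0, 0, 55, 52, 1590], [7, 7, 42, 41, 1270]]
t centre [ 0.51003966 -0.12956356] r 0.033744856813321525 1.0
 pointer px 28 356.7857142857143 274.57142857142856 pos [ 0.49971836 -0.11596563] ang 126.14804130430652 from centre ang 127.19975340179084 rangez [ 0.5006779  -0.1145236   0.12669748]
```

move_arm([
  [[0.009, -0.012, -0.05, 0.01, -0.01, -0.045, -0.5], [0, 0, -0.06, 0, 0, 0, -0.5], [0, 0, -0.06, 0, 0, 0, -0.5], [0, 0, -0.05, 0, 0, 0, -0.5], [0, 0, 0, 0, 0, 0, -0.5], [0, 0, 0, 0, 0, 0, -0.5]],
])

```text
clock: 2.03
eef_pos: [0.5055, -0.1345, 0.1443]
tool_rot: [0.463, 0.886, -0.001, -0.0]
ft_force: [-0.3, -0.4, 0.7]
grip_width: 0.0641
```

```bash
python3 -c "
from h import *
st()
c=snap('wrist','w2.png')"
```

```text
t 2.03 p [ 0.5055 -0.1345  0.1443] yawx 124.85 z [-0.002 -0.001 -1.   ] F [-0.35 -0.43  0.67] M [-0.014  0.001  0.022] w 0.0641 j6 0.704
```

View pics/w2.png

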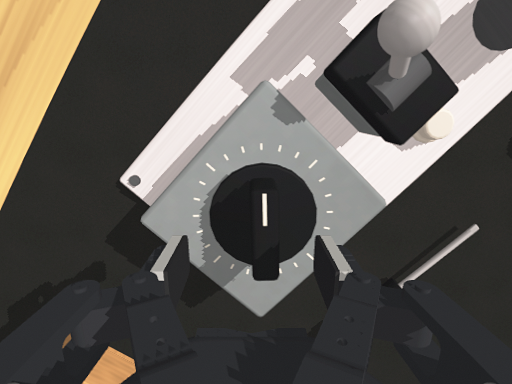

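The bar is seen at (264,235) between the open fingers, a few mm off centre. I'll correct that and descend.

move_arm([
  [[0.009, 0.01, -0.02, 0, 0, 0.04, -0.5], [0, 0, 0, 0, 0, 0, -0.5], [0, 0, 0, 0, 0, 0, -0.5]],
])

```text
clock: 2.33
eef_pos: [0.5122, -0.1308, 0.1379]
tool_rot: [0.454, 0.891, -0.0, 0.003]
ft_force: [0.1, -0.2, 0.2]
grip_width: 0.0642
```

```bash
python3 -c "
from h import *
st()"
```

```text
t 2.33 p [ 0.5122 -0.1308  0.1379] yawx 126.0 z [ 0.004 -0.003 -1.   ] F [ 0.13 -0.2   0.23] M [-0.02  -0.049  0.019] w 0.0642 j6 0.694
```

move_arm([
  [[-0.003, 0.002, -0.03, 0, 0, 0, -0.5], [0, 0, -0.02, 0, 0, 0, -0.5], [0, 0, 0, 0, 0, 0, -0.5]],
])

```text
clock: 2.58
eef_pos: [0.514, -0.1303, 0.1159]
tool_rot: [0.454, 0.891, 0.0, 0.007]
ft_force: [-0.9, -0.2, 0.1]
grip_width: 0.0637
```

```bash
python3 -c "
from h import *
st()"
```

```text
t 2.58 p [ 0.514  -0.1303  0.1159] yawx 126.02 z [ 0.013 -0.005 -1.   ] F [-0.92 -0.25  0.11] M [ 0.052  0.061 -0.026] w 0.0637 j6 0.695
```

move_arm([
  [[-0.008, 0.002, -0.012, 0.01, 0.025, 0, -0.5], [0, 0, 0, 0, 0, 0, -0.5], [0, 0, 0, 0, 0, 0, -0.5]],
])

```text
clock: 2.83
eef_pos: [0.5106, -0.1292, 0.1108]
tool_rot: [0.454, 0.891, -0.0, 0.0]
ft_force: [0.5, -0.0, 0.5]
grip_width: 0.0637
```

```bash
python3 -c "
from h import *
st()"
```

```text
t 2.83 p [ 0.5106 -0.1292  0.1108] yawx 126.04 z [ 0. -0. -1.] F [ 0.53 -0.01  0.51] M [ 0.009  0.023 -0.014] w 0.0637 j6 0.694
```

Well placed; close.

move_arm([
  [[0, 0, 0, 0, 0, 0, 1], [0, 0, 0, 0, 0, 0, 1], [0, 0, 0, 0, 0, 0, 1], [0, 0, 0, 0, 0, 0, 1], [0, 0, 0, 0, 0, 0, 1], [0, 0, 0, 0, 0, 0, 1]],
])

```text
clock: 3.33
eef_pos: [0.5115, -0.1294, 0.1121]
tool_rot: [0.454, 0.891, 0.0, 0.001]
ft_force: [-0.3, 0.8, -1.2]
grip_width: 0.015
```

```bash
python3 -c "
from h import *
st()
c=snap('wrist','w3.png')
st()"
```

```text
t 3.33 p [ 0.5115 -0.1294  0.1121] yawx 126.03 z [ 0.002 -0.    -1.   ] F [-0.31  0.81 -1.16] M [-0.075  0.019  0.015] w 0.015 j6 0.694
t 3.38 p [ 0.5115 -0.1294  0.1121] yawx 126.03 z [ 0.002 -0.    -1.   ] F [-0.02  0.55  0.68] M [0.001 0.047 0.009] w 0.0149 j6 0.694
```

View pics/w3.png

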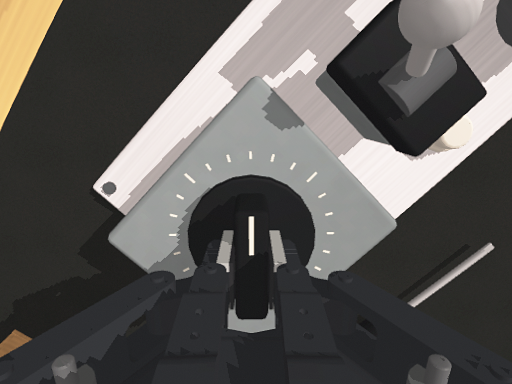

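The bar is held between the pads, centred at (251,245), yaw 126.0°. I'll turn 30° clockwise, which lowers the foot 6 mm and is still clear of the puck.

move_arm([
  [[0, 0, 0, 0, 0, -0.15, 1], [0, 0, 0, 0, 0, -0.15, 1], [0, 0, 0, 0, 0, -0.15, 1], [0, 0, 0, 0, 0, -0.15, 1], [0, 0, 0, 0, 0, -0.15, 1], [0, 0, 0, 0, 0, 0, 1]],
])

```text
clock: 3.88
eef_pos: [0.5114, -0.1294, 0.1121]
tool_rot: [0.626, 0.78, -0.0, 0.001]
ft_force: [0.3, -0.3, -0.5]
grip_width: 0.0147
```

```bash
python3 -c "
from h import *
st()"
```

```text
t 3.88 p [ 0.5114 -0.1294  0.1121] yawx 102.54 z [ 0.001 -0.002 -1.   ] F [ 0.28 -0.27 -0.49] M [-0.003  0.011 -0.004] w 0.0147 j6 1.105
```

move_arm([
  [[0, 0, 0, 0, 0, -0.1, 1], [0, 0, 0, 0, 0, -0.1, 1], [0, 0, 0, 0, 0, -0.1, 1], [0, 0, 0, 0, 0, -0.1, 1], [0, 0, 0, 0, 0, -0.1, 1], [0, 0, 0, 0, 0, -0.1, 1], [0, 0, 0, 0, 0, 0, 1]],
])

```text
clock: 4.47
eef_pos: [0.5113, -0.1294, 0.1121]
tool_rot: [0.74, 0.673, -0.0, 0.001]
ft_force: [-0.5, 0.4, -0.8]
grip_width: 0.0153
```

```bash
python3 -c "
from h import *
import pickle
st()
c=snap('scene','s2.png');pickle.dump(c,open('s2.pkl','wb'));st()
b=cv2.imread('pics/s2.png');cv2.imwrite('pics/s2c.png',cv2.resize(b[110:260,255:395],None,fx=4,fy=4,interpolation=cv2.INTER_CUBIC))"
```

```text
t 4.47 p [ 0.5113 -0.1294  0.1121] yawx 84.58 z [ 0.001 -0.002 -1.   ] F [-0.48  0.35 -0.81] M [ 0.035  0.063 -0.065] w 0.0153 j6 1.418
t 4.52 p [ 0.5113 -0.1295  0.1121] yawx 84.67 z [ 0.001 -0.002 -1.   ] F [ 0.25 -0.49  0.47] M [ 0.031  0.024 -0.079] w 0.015 j6 1.417
```

View pics/s2c.png

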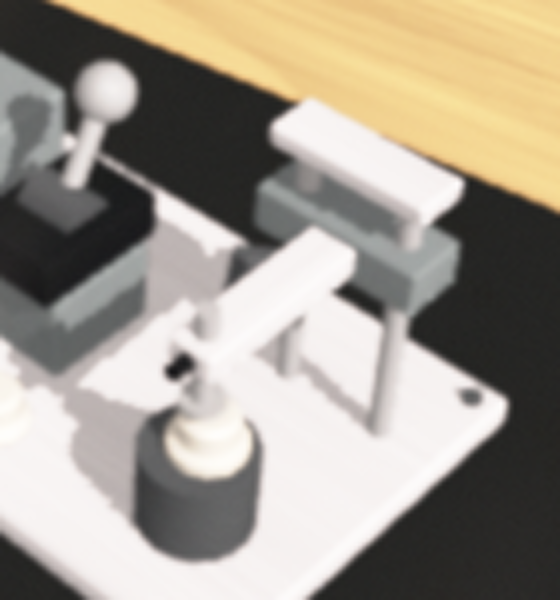

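```bash
python3 -c "
from h import *
a=cv2.imread('pics/scene0.png')[185:245,280:330];b=cv2.imread('pics/s2.png')[185:245,280:330]
cv2.imwrite('pics/cmp.png',np.hstack([cv2.resize(x,None,fx=7.5,fy=7.5,interpolation=cv2.INTER_NEAREST) for x in (a,b)]))"
```

```text
(no output)
```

View pics/cmp.png

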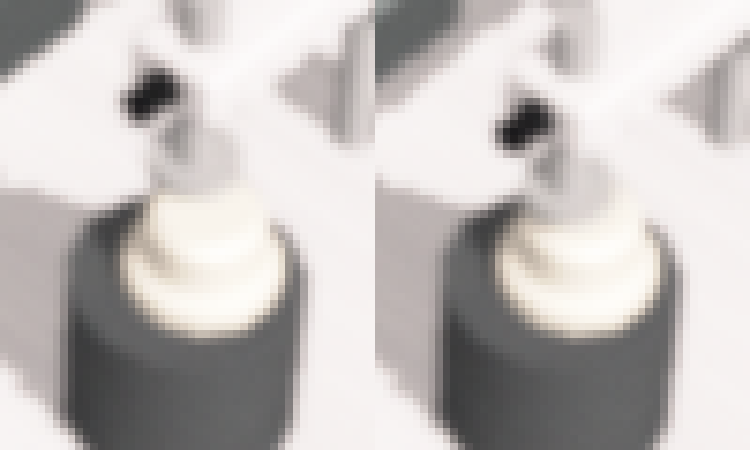

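The foot's disc has dropped about 4 px (8 mm) and seems still 3±2 mm above the puck top, so I'll go in small steps now.

move_arm([
  [[0, 0, 0, 0, 0, -0.05, 1], [0, 0, 0, 0, 0, -0.05, 1], [0, 0, 0, 0, 0, 0, 1]],
])

```text
clock: 4.77
eef_pos: [0.5113, -0.1294, 0.1121]
tool_rot: [0.757, 0.654, -0.0, 0.001]
ft_force: [1.3, 0.5, -0.3]
grip_width: 0.0152
```

```bash
python3 -c "
from h import *
st()"
```

```text
t 4.77 p [ 0.5113 -0.1294  0.1121] yawx 81.66 z [ 0.001 -0.002 -1.   ] F [ 1.33  0.5  -0.29] M [ 0.006 -0.018 -0.08 ] w 0.0152 j6 1.469
```

move_arm([
  [[0, 0, 0, 0, 0, -0.035, 1], [0, 0, 0, 0, 0, -0.035, 1], [0, 0, 0, 0, 0, 0, 1]],
])

```text
clock: 5.02
eef_pos: [0.5113, -0.1294, 0.1121]
tool_rot: [0.769, 0.639, -0.0, 0.001]
ft_force: [0.3, 0.5, 0.9]
grip_width: 0.0152
```

```bash
python3 -c "
from h import *
st()"
```

```text
t 5.02 p [ 0.5113 -0.1294  0.1121] yawx 79.44 z [ 0.    -0.002 -1.   ] F [0.32 0.46 0.92] M [0.034 0.089 0.029] w 0.0152 j6 1.508
```

move_arm([
  [[0, 0, 0, 0, 0, -0.035, 1], [0, 0, 0, 0, 0, -0.035, 1], [0, 0, 0, 0, 0, 0, 1]],
])

```text
clock: 5.27
eef_pos: [0.5113, -0.1295, 0.1121]
tool_rot: [0.782, 0.623, -0.0, 0.001]
ft_force: [-0.5, 0.7, 0.1]
grip_width: 0.015
```

```bash
python3 -c "
from h import *
st()"
```

```text
t 5.27 p [ 0.5113 -0.1295  0.1121] yawx 77.14 z [ 0.    -0.002 -1.   ] F [-0.49  0.73  0.08] M [ 0.046 -0.004 -0.015] w 0.015 j6 1.548
```

move_arm([
  [[0, 0, 0, 0, 0, -0.035, 1], [0, 0, 0, 0, 0, -0.035, 1], [0, 0, 0, 0, 0, 0, 1]],
])

```text
clock: 5.52
eef_pos: [0.5113, -0.1294, 0.1121]
tool_rot: [0.794, 0.607, -0.0, 0.001]
ft_force: [-0.8, -0.9, 0.4]
grip_width: 0.0152
```

```bash
python3 -c "
from h import *
st()"
```

```text
t 5.52 p [ 0.5113 -0.1294  0.1121] yawx 74.8 z [ 0.    -0.002 -1.   ] F [-0.77 -0.92  0.37] M [0.049 0.053 0.016] w 0.0152 j6 1.589
```

move_arm([
  [[0, 0, 0, 0, 0, -0.035, 1], [0, 0, 0, 0, 0, -0.03, 1], [0, 0, 0, 0, 0, 0, 1]],
])

```text
clock: 5.77
eef_pos: [0.5113, -0.1294, 0.1121]
tool_rot: [0.806, 0.592, -0.0, 0.001]
ft_force: [0.2, 0.7, -0.8]
grip_width: 0.0151
```

```bash
python3 -c "
from h import *
st()"
```

```text
t 5.77 p [ 0.5113 -0.1294  0.1121] yawx 72.62 z [ 0.    -0.002 -1.   ] F [ 0.21  0.72 -0.75] M [ 0.036  0.09  -0.156] w 0.0151 j6 1.627
```

move_arm([
  [[0, 0, 0, 0, 0, -0.03, 1], [0, 0, 0, 0, 0, -0.03, 1], [0, 0, 0, 0, 0, 0, 1]],
])

```text
clock: 6.02
eef_pos: [0.5112, -0.1294, 0.1121]
tool_rot: [0.816, 0.578, -0.001, 0.001]
ft_force: [0.4, 0.3, 0.4]
grip_width: 0.0148
```

```bash
python3 -c "
from h import *
st()"
```

```text
t 6.02 p [ 0.5112 -0.1294  0.1121] yawx 70.61 z [ 0.    -0.002 -1.   ] F [0.4  0.28 0.39] M [ 0.038  0.054 -0.091] w 0.0148 j6 1.662
```

move_arm([
  [[0, 0, 0, 0, 0, -0.03, 1], [0, 0, 0, 0, 0, -0.03, 1], [0, 0, 0, 0, 0, 0, 1]],
])

```text
clock: 6.27
eef_pos: [0.5112, -0.1294, 0.1121]
tool_rot: [0.826, 0.564, -0.001, 0.001]
ft_force: [0.5, 0.7, -0.5]
grip_width: 0.0149
```

```bash
cat >> h.py <<'E'
def feel(n=4):
    m=[]
    for i in range(n):
        m.append(get_obs()['ft_torque'][2]); camera('scene')
    o=st(); m.append(o['ft_torque'][2]); print('Mz',np.round(m,3),'mean',np.round(np.mean(m),3))
E
python3 -c "
from h import *
feel()"
```

```text
t 6.47 p [ 0.5112 -0.1294  0.1121] yawx 68.66 z [ 0.    -0.002 -1.   ] F [-0.01  0.09 -0.81] M [ 0.033  0.072 -0.068] w 0.0146 j6 1.696
Mz [-0.062 -0.078 -0.1   -0.114 -0.068] mean -0.084
```

move_arm([
  [[0, 0, 0, 0, 0, -0.03, 1], [0, 0, 0, 0, 0, -0.03, 1], [0, 0, 0, 0, 0, 0, 1]],
])

```text
clock: 6.72
eef_pos: [0.5112, -0.1294, 0.1121]
tool_rot: [0.835, 0.55, -0.001, 0.001]
ft_force: [0.1, -0.1, -0.5]
grip_width: 0.015
```

```bash
python3 -c "
from h import *
feel()"
```

```text
t 6.92 p [ 0.5112 -0.1294  0.1121] yawx 66.75 z [-0.    -0.002 -1.   ] F [-0.29  0.68 -0.59] M [ 0.054 -0.002 -0.036] w 0.015 j6 1.73
Mz [-0.024 -0.069 -0.068  0.016 -0.036] mean -0.036
```

move_arm([
  [[0, 0, 0, 0, 0, -0.025, 1], [0, 0, 0, 0, 0, -0.025, 1], [0, 0, 0, 0, 0, 0, 1]],
])

```text
clock: 7.17
eef_pos: [0.5112, -0.1294, 0.1121]
tool_rot: [0.843, 0.538, -0.001, 0.001]
ft_force: [0.2, 0.7, 0.8]
grip_width: 0.0148
```

```bash
python3 -c "
from h import *
feel(3)"
```

```text
t 7.32 p [ 0.5112 -0.1294  0.1121] yawx 65.19 z [-0.    -0.002 -1.   ] F [-1.1  -0.3   0.05] M [-0.022  0.06   0.116] w 0.0151 j6 1.757
Mz [0.103 0.156 0.116 0.116] mean 0.123
```

move_arm([
  [[0, 0, 0, 0, 0, -0.025, 1], [0, 0, 0, 0, 0, -0.025, 1], [0, 0, 0, 0, 0, 0, 1]],
])

```text
clock: 7.57
eef_pos: [0.5112, -0.1294, 0.1121]
tool_rot: [0.85, 0.526, -0.001, 0.001]
ft_force: [0.8, 0.0, -0.4]
grip_width: 0.015
```

```bash
python3 -c "
from h import *
feel(3)"
```

```text
t 7.72 p [ 0.5112 -0.1294  0.1121] yawx 63.58 z [-0.    -0.002 -1.   ] F [0.19 0.02 0.42] M [ 0.036  0.059 -0.035] w 0.0147 j6 1.785
Mz [-0.005  0.013 -0.001 -0.035] mean -0.007
```

The torque rose and then fell again, so I'll look at the foot and the grip.

```bash
python3 -c "
from h import *
snap('scene','s3.png');snap('wrist','w4.png')
a=[cv2.imread('pics/'+n)[185:245,280:330] for n in ('scene0.png','s2.png','s3.png')]
cv2.imwrite('pics/cmp2.png',np.hstack([cv2.resize(x,None,fx=5.3,fy=5.3,interpolation=cv2.INTER_NEAREST) for x in a]))
feel(4)"
```

```text
t 8.02 p [ 0.5112 -0.1294  0.1121] yawx 63.59 z [-0.    -0.002 -1.   ] F [0.39 0.35 0.52] M [ 0.031  0.021 -0.048] w 0.0147 j6 1.785
Mz [-0.046  0.019 -0.005  0.009 -0.048] mean -0.014
```

View pics/cmp2.png

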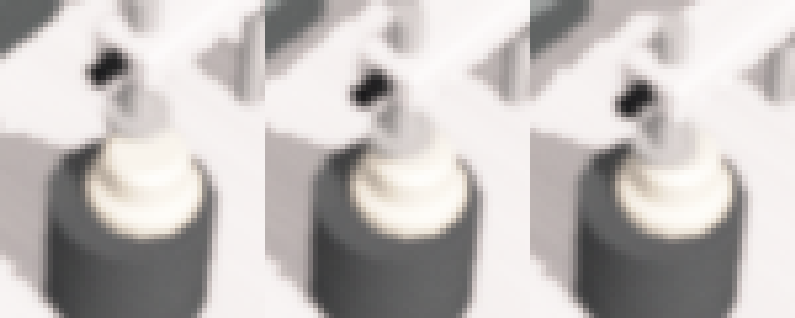

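View pics/w4.png

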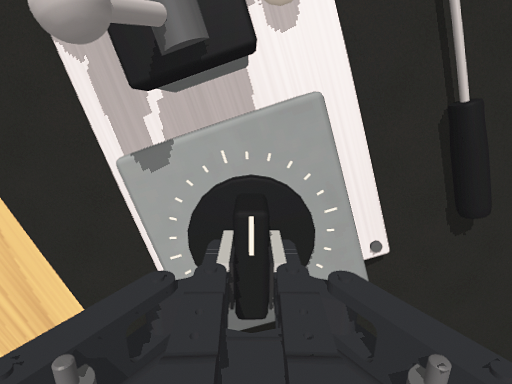

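move_arm([
  [[0, 0, 0, 0, 0, -0.025, 1], [0, 0, 0, 0, 0, -0.025, 1], [0, 0, 0, 0, 0, 0, 1]],
])

```text
clock: 8.27
eef_pos: [0.5112, -0.1294, 0.1121]
tool_rot: [0.857, 0.515, -0.001, 0.001]
ft_force: [0.1, 0.3, -0.4]
grip_width: 0.0151
```

```bash
python3 -c "
from h import *
feel(3)"
```

```text
t 8.42 p [ 0.5112 -0.1294  0.1121] yawx 62.0 z [-0.    -0.002 -1.   ] F [-0.3   0.05 -0.2 ] M [0.03  0.079 0.021] w 0.0145 j6 1.813
Mz [0.045 0.022 0.045 0.021] mean 0.033
```

move_arm([
  [[0, 0, 0, 0, 0, -0.02, 1], [0, 0, 0, 0, 0, -0.02, 1], [0, 0, 0, 0, 0, 0, 1]],
])

```text
clock: 8.67
eef_pos: [0.5112, -0.1294, 0.1121]
tool_rot: [0.863, 0.505, -0.001, 0.001]
ft_force: [-0.2, -0.6, 0.4]
grip_width: 0.0148
```

```bash
python3 -c "
from h import *
feel(3)"
```

```text
t 8.82 p [ 0.5112 -0.1294  0.1121] yawx 60.72 z [-0.    -0.002 -1.   ] F [-0.58  0.35 -0.98] M [0.052 0.066 0.018] w 0.0148 j6 1.835
Mz [0.069 0.026 0.056 0.018] mean 0.042
```

move_arm([
  [[0, 0, 0, 0, 0, -0.025, 1], [0, 0, 0, 0, 0, -0.02, 1], [0, 0, 0, 0, 0, 0, 1]],
])

```text
clock: 9.07
eef_pos: [0.5112, -0.1294, 0.1121]
tool_rot: [0.869, 0.494, -0.001, 0.001]
ft_force: [0.2, 0.6, 0.6]
grip_width: 0.015
```

```bash
python3 -c "
from h import *
feel(3)"
```

```text
t 9.22 p [ 0.5112 -0.1294  0.1121] yawx 59.26 z [-0.    -0.002 -1.   ] F [ 0.51  0.59 -0.66] M [ 0.037 -0.004 -0.049] w 0.0149 j6 1.86
Mz [-0.05  -0.074 -0.053 -0.049] mean -0.057
```

move_arm([
  [[0, 0, 0, 0, 0, -0.02, 1], [0, 0, 0, 0, 0, -0.02, 1], [0, 0, 0, 0, 0, 0, 1]],
])

```text
clock: 9.47
eef_pos: [0.5112, -0.1294, 0.1121]
tool_rot: [0.875, 0.485, -0.001, 0.001]
ft_force: [-0.5, 0.3, 0.2]
grip_width: 0.0149
```

```bash
python3 -c "
from h import *
feel(3)"
```

```text
t 9.62 p [ 0.5112 -0.1294  0.1121] yawx 57.99 z [-0.    -0.002 -1.   ] F [-0.07  0.12  0.57] M [0.014 0.092 0.027] w 0.0149 j6 1.883
Mz [0.047 0.052 0.025 0.027] mean 0.038
```

move_arm([
  [[0, 0, 0, 0, 0, -0.02, 1], [0, 0, 0, 0, 0, -0.02, 1], [0, 0, 0, 0, 0, 0, 1]],
])

```text
clock: 9.87
eef_pos: [0.5112, -0.1294, 0.1121]
tool_rot: [0.88, 0.475, -0.001, 0.001]
ft_force: [0.1, -0.4, 0.2]
grip_width: 0.0148
```

```bash
python3 -c "
from h import *
feel(3)"
```

```text
t 10.02 p [ 0.5112 -0.1294  0.1121] yawx 56.73 z [-0.001 -0.002 -1.   ] F [ 0.04 -0.23 -0.2 ] M [ 0.029 -0.002  0.061] w 0.0146 j6 1.905
Mz [0.095 0.096 0.032 0.061] mean 0.071
```

move_arm([
  [[0, 0, 0, 0, 0, -0.02, 1], [0, 0, 0, 0, 0, -0.02, 1], [0, 0, 0, 0, 0, 0, 1]],
])

```text
clock: 10.27
eef_pos: [0.5112, -0.1294, 0.1121]
tool_rot: [0.885, 0.465, -0.001, 0.001]
ft_force: [-0.2, 0.6, 0.0]
grip_width: 0.0147
```

```bash
python3 -c "
from h import *
feel(3)"
```

```text
t 10.42 p [ 0.5112 -0.1294  0.1121] yawx 55.48 z [-0.001 -0.002 -1.   ] F [-0.1   0.37  0.01] M [0.024 0.078 0.202] w 0.0152 j6 1.926
Mz [0.2   0.201 0.195 0.202] mean 0.199
```

The torque ramps up (0.04, 0.07, 0.20 N m), which suggests the foot presses at about 20 N. I'll ease back 1° and see whether it drops elastically.

move_arm([
  [[0, 0, 0, 0, 0, 0.025, 1], [0, 0, 0, 0, 0, 0, 1]],
])

```text
clock: 10.58
eef_pos: [0.5112, -0.1294, 0.1121]
tool_rot: [0.882, 0.472, -0.001, 0.001]
ft_force: [0.7, 0.4, 0.2]
grip_width: 0.0148
```

```bash
python3 -c "
from h import *
feel(4)"
```

```text
t 10.78 p [ 0.5112 -0.1294  0.1121] yawx 56.26 z [-0.001 -0.002 -1.   ] F [ 0.52 -0.15  0.71] M [-0.037  0.099  0.196] w 0.0146 j6 1.913
Mz [0.181 0.239 0.21  0.216 0.196] mean 0.208
```

move_arm([
  [[0, 0, 0, 0, 0, -0.025, 1], [0, 0, 0, 0, 0, 0, 1]],
])

```text
clock: 10.95
eef_pos: [0.5112, -0.1294, 0.1121]
tool_rot: [0.885, 0.465, -0.001, 0.001]
ft_force: [0.5, 0.5, 0.8]
grip_width: 0.0151
```

```bash
python3 -c "
from h import *
feel(4)
snap('scene','s4.png')
a=[cv2.imread('pics/'+n)[185:245,280:330] for n in ('s2.png','s3.png','s4.png')]
cv2.imwrite('pics/cmp3.png',np.hstack([cv2.resize(x,None,fx=5.3,fy=5.3,interpolation=cv2.INTER_NEAREST) for x in a]))"
```

```text
t 11.15 p [ 0.5112 -0.1294  0.1121] yawx 55.48 z [-0.001 -0.002 -1.   ] F [ 0.61  0.35 -0.02] M [0.014 0.004 0.161] w 0.015 j6 1.926
Mz [0.165 0.147 0.116 0.156 0.161] mean 0.149
```

View pics/cmp3.png

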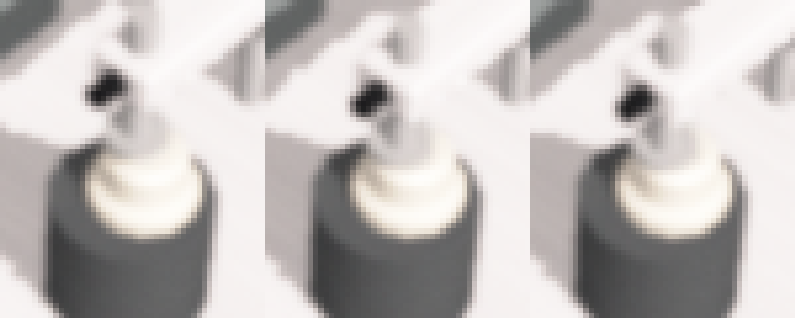

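move_arm([
  [[0, 0, 0, 0, 0, 0.05, 1], [0, 0, 0, 0, 0, 0.05, 1], [0, 0, 0, 0, 0, 0, 1]],
])

```text
clock: 11.45
eef_pos: [0.5112, -0.1294, 0.1121]
tool_rot: [0.872, 0.489, -0.001, 0.001]
ft_force: [0.2, 0.4, -0.6]
grip_width: 0.0153
```

```bash
python3 -c "
from h import *
feel(4)"
```

```text
t 11.65 p [ 0.5112 -0.1294  0.1121] yawx 58.51 z [-0.    -0.002 -1.   ] F [0.07 0.51 1.16] M [0.059 0.044 0.006] w 0.0149 j6 1.874
Mz [0.044 0.031 0.056 0.051 0.006] mean 0.037
```

move_arm([
  [[0, 0, 0, 0, 0, -0.03, 1], [0, 0, 0, 0, 0, -0.025, 1], [0, 0, 0, 0, 0, 0, 1]],
])

```text
clock: 11.9
eef_pos: [0.5112, -0.1294, 0.1121]
tool_rot: [0.88, 0.474, -0.001, 0.001]
ft_force: [0.3, -0.5, -0.1]
grip_width: 0.0149
```

```bash
python3 -c "
from h import *
feel(4)"
```

```text
t 12.1 p [ 0.5112 -0.1294  0.1121] yawx 56.71 z [-0.    -0.002 -1.   ] F [-0.06  0.05  0.12] M [-0.001  0.116  0.029] w 0.0151 j6 1.905
Mz [0.065 0.035 0.035 0.041 0.029] mean 0.041
```

move_arm([
  [[0, 0, 0, 0, 0, -0.02, 1], [0, 0, 0, 0, 0, -0.02, 1], [0, 0, 0, 0, 0, 0, 1]],
])

```text
clock: 12.35
eef_pos: [0.5112, -0.1294, 0.1121]
tool_rot: [0.885, 0.465, -0.001, 0.001]
ft_force: [-0.2, -1.0, -0.0]
grip_width: 0.0149
```

```bash
python3 -c "
from h import *
feel(4)"
```

```text
t 12.55 p [ 0.5112 -0.1294  0.1121] yawx 55.46 z [-0.001 -0.002 -1.   ] F [-0.15 -0.18 -0.92] M [-0.004  0.067  0.114] w 0.0148 j6 1.927
Mz [0.145 0.197 0.15  0.183 0.114] mean 0.158
```

Repeatable: light contact near yaw 57° and about 19 N at 55.5°, so the touch is about 4.6 clicks from the start notch. The notch nearest to three clicks back is 2 clicks from the start, at yaw 96°, giving a gap of about 7.7 mm.

move_arm([
  [[0, 0, 0, 0, 0, 0.15, 1], [0, 0, 0, 0, 0, 0.17, 1], [0, 0, 0, 0, 0, 0.17, 1], [0, 0, 0, 0, 0, 0.17, 1], [0, 0, 0, 0, 0, 0.17, 1], [0, 0, 0, 0, 0, 0.17, 1], [0, 0, 0, 0, 0, 0.17, 1], [0, 0, 0, 0, 0, 0, 1]],
])

```text
clock: 13.22
eef_pos: [0.5114, -0.1295, 0.1121]
tool_rot: [0.695, 0.719, -0.0, 0.001]
ft_force: [0.3, 0.1, 0.3]
grip_width: 0.015
```

```bash
python3 -c "
from h import *
feel(1)"
```

```text
t 13.27 p [ 0.5113 -0.1294  0.1121] yawx 91.77 z [ 0.001 -0.001 -1.   ] F [ 0.34  0.75 -0.57] M [ 0.026  0.036 -0.063] w 0.0146 j6 1.292
Mz [-0.01  -0.063] mean -0.036
```

move_arm([
  [[0, 0, 0, 0, 0, 0.07, 1], [0, 0, 0, 0, 0, 0.07, 1], [0, 0, 0, 0, 0, 0, 1]],
])

```text
clock: 13.52
eef_pos: [0.5114, -0.1295, 0.1121]
tool_rot: [0.671, 0.741, 0.0, 0.001]
ft_force: [0.8, 1.0, -0.2]
grip_width: 0.0148
```

```bash
python3 -c "
from h import *
feel(1)"
```

```text
t 13.57 p [ 0.5114 -0.1295  0.1121] yawx 95.62 z [ 0.001 -0.001 -1.   ] F [-0.55 -0.09 -0.56] M [0.008 0.032 0.034] w 0.0148 j6 1.225
Mz [0.039 0.034] mean 0.037
```

At the notch. Let go, opening gently.

move_arm([
  [[0, 0, 0, 0, 0, 0, -0.3], [0, 0, 0, 0, 0, 0, -0.3], [0, 0, 0, 0, 0, 0, -0.3], [0, 0, 0, 0, 0, 0, -0.3], [0, 0, 0, 0, 0, 0, -0.3], [0, 0, 0, 0, 0, 0, -0.3], [0, 0, 0, 0, 0, 0, -0.3], [0, 0, 0, 0, 0, 0, -0.3]],
])

```text
clock: 14.23
eef_pos: [0.5116, -0.1297, 0.1122]
tool_rot: [0.674, 0.739, 0.0, 0.001]
ft_force: [-0.3, -0.3, -0.1]
grip_width: 0.0554
```

move_arm([
  [[0, 0, 0.04, 0, 0, 0, -0.3], [0, 0, 0.06, 0, 0, 0, -0.3], [0, 0, 0.06, 0, 0, 0, -0.3], [0, 0, 0.06, 0, 0, 0, -0.3], [0, 0, 0.06, 0, 0, 0, -0.3], [0, 0, 0, 0, 0, 0, -0.3], [0, 0, 0, 0, 0, 0, -0.3]],
])

```text
clock: 14.82
eef_pos: [0.5078, -0.1288, 0.2561]
tool_rot: [0.674, 0.738, -0.001, -0.002]
ft_force: [-0.2, 0.6, -0.2]
grip_width: 0.0554
```

```bash
python3 -c "
from h import *
import pickle
st()
for n in ('wrist','scene','top'):
    c=snap(n,n+'5.png'); pickle.dump(c,open(n+'5.pkl','wb'))
a=[cv2.imread('pics/'+n)[185:245,280:330] for n in ('scene0.png','s4.png','scene5.png')]
cv2.imwrite('pics/cmp5.png',np.hstack([cv2.resize(x,None,fx=5.3,fy=5.3,interpolation=cv2.INTER_NEAREST) for x in a]))"
```

```text
t 14.82 p [ 0.5078 -0.1288  0.2561] yawx 95.17 z [-0.005  0.    -1.   ] F [-0.21  0.56 -0.18] M [ 0.006 -0.011  0.017] w 0.0554 j6 1.233
```

View pics/wrist5.png

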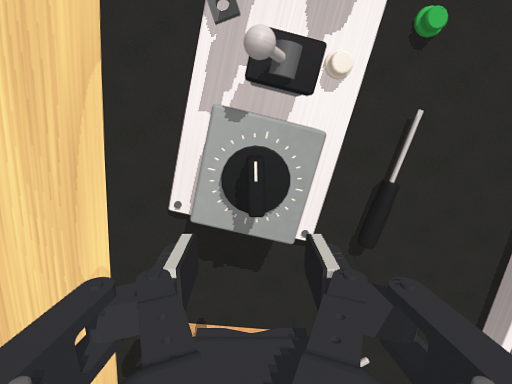

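View pics/cmp5.png

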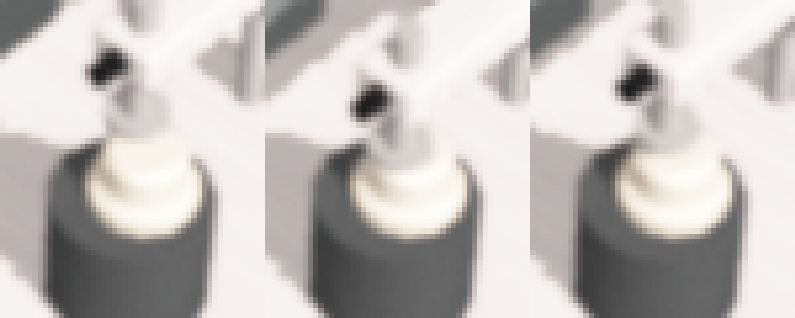

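The dial is freed, with the bar nearly upright in the wrist image at (256,180), the lever ball at (260,42), and the foot visibly raised off the puck. I'll measure the dial angle, foot rise and ball.

Run:
```python
from h import *
import pickle
w=pickle.load(open('wrist5.pkl','rb')); t=pickle.load(open('top5.pkl','rb'))
g=cv2.cvtColor(w['pixels'],cv2.COLOR_RGB2GRAY); yy,xx=np.mgrid[:384,:512]
v,u=np.nonzero((g>110)&(np.hypot(xx-256,yy-180)<24)); Q=np.array([plane(w,a,b,.126)[:2] for a,b in zip(u,v)])
ax=np.linalg.svd(Q-Q.mean(0))[2][0]; print('pointer ang',np.degrees(np.arctan2(ax[1],ax[0])),'from axis',np.degrees(np.arctan2(*(Q.mean(0)-[.5110,-.1295])[::-1])))
# foot knob centroid (dark wing nut) rows
for f in ('scene0','s2','s3','s4','scene5'):
    i=cv2.cvtColor(cv2.imread(f'pics/{f}.png'),cv2.COLOR_BGR2GRAY)[190:207,292:308].astype(float); q=np.clip(120-i,0,None); q[i>120]=0
    print(f,(q*np.arange(17)[:,None]).sum()/q.sum()+190)
for n,c in (('w',w),('t',t)):
    G=cv2.cvtColor(c['pixels'],cv2.COLOR_RGB2BGR); x0,y0,x1,y1=(205,0,350,110) if n=='w' else (260,220,325,300)
    cv2.imwrite(f'pics/ball_{n}.png',cv2.resize(G[y0:y1,x0:x1],None,fx=5,fy=5,interpolation=cv2.INTER_CUBIC))
```

```text
pointer ang -82.81580668132783 from axis 99.2133994178868
scene0 197.2375145180023
s2 201.2789195537287
s3 203.2610489098409
s4 203.83112183353438
scene5 200.14819069500288
```

View pics/ball_w.png

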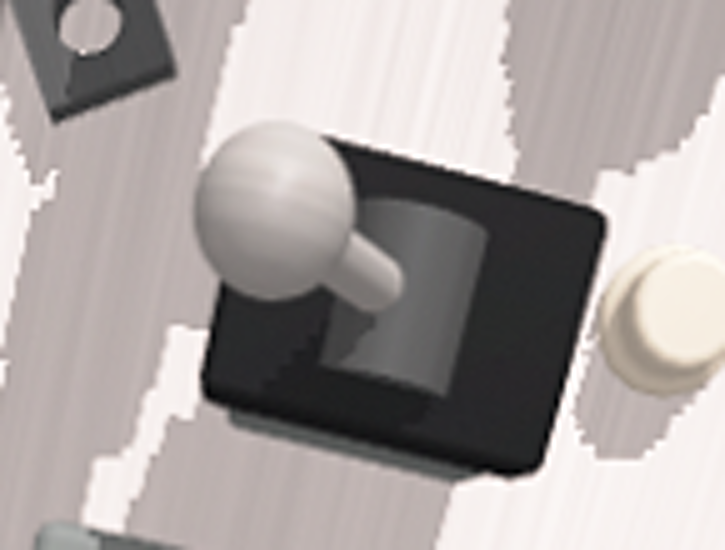

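View pics/ball_t.png

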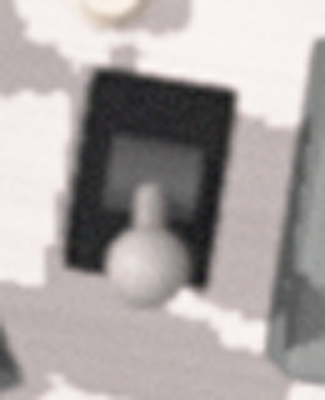

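Run:
```python
from h import *
import pickle
w=pickle.load(open('wrist5.pkl','rb')); t=pickle.load(open('top5.pkl','rb'))
r=[ray(w,260,42),ray(t,289.6,272.6)]
A=np.zeros((3,3));b=np.zeros(3)
for o,d in r:
    d=d/np.linalg.norm(d);M=np.eye(3)-np.outer(d,d);A+=M;b+=M@o
p=np.linalg.solve(A,b);print('ball',p)
for o,d in r:
    d=d/np.linalg.norm(d);print(np.linalg.norm((np.eye(3)-np.outer(d,d))@(p-o)))
print(plane(w,260,42,.13),plane(t,289.6,272.6,.13))
# spare puck
print('spare',plane(w,341,64,.035),plane(t,283,216,.035),'nut',plane(t,253,291,.027))
```

```text
ball [ 0.50223323 -0.0076188   0.13533719]
0.0001310427106524499
0.00013104271065232786
[ 0.50212982 -0.00648698  0.13      ] [ 0.50192089 -0.00801639  0.13      ]
spare [ 0.59465513 -0.00100265  0.035     ] [ 0.59595077 -0.00088966  0.035     ] nut [0.45883452 0.05091446 0.027     ]
```

The foot rose 3.7 px, about 7.9 mm, from the pressed position, as intended. The lever ball is at (0.502, -0.0075, 0.132) from two views. I'll go to its robot side with fingers shut.

move_arm([
  [[-0.02, 0.05, 0, 0, 0, -0.12, 1], [-0.022, 0.06, 0, 0, 0, -0.12, 1], [-0.022, 0.06, 0, 0, 0, -0.12, 1], [-0.022, 0.06, 0, 0, 0, -0.12, 1], [0, 0.02, 0, 0, 0, 0, 1], [0, 0, 0, 0, 0, 0, 1], [0, 0, 0, 0, 0, 0, 1]],
])

```text
clock: 15.55
eef_pos: [0.4559, -0.0001, 0.2426]
tool_rot: [0.767, 0.642, -0.009, -0.011]
ft_force: [-0.6, 1.1, -0.7]
grip_width: -0.0003
```

```bash
python3 -c "
from h import *
st()"
```

```text
t 15.55 p [ 4.559e-01 -1.000e-04  2.426e-01] yawx 79.84 z [-0.029  0.005 -1.   ] F [-0.62  1.05 -0.7 ] M [-0.031 -0.044  0.064] w -0.0003 j6 1.745
```

move_arm([
  [[0.01, 0, -0.04, -0.01, -0.055, 0.02, 1], [0, 0, -0.05, 0, 0, 0, 1], [0, 0, -0.05, 0, 0, 0, 1], [0, 0, -0.04, 0, 0, 0, 1], [0, 0, 0, 0, 0, 0, 1], [0, 0, 0, 0, 0, 0, 1]],
])

```text
clock: 16.05
eef_pos: [0.4609, -0.0051, 0.1467]
tool_rot: [0.765, 0.644, -0.002, 0.001]
ft_force: [-0.6, 0.3, 0.6]
grip_width: -0.0002
```

```bash
python3 -c "
from h import *
st()
c=snap('wrist','w6.png')"
```

```text
t 16.05 p [ 0.4609 -0.0051  0.1467] yawx 80.23 z [-0.002 -0.003 -1.   ] F [-0.6   0.34  0.61] M [ 0.048 -0.018 -0.034] w -0.0002 j6 1.732
```

View pics/w6.png

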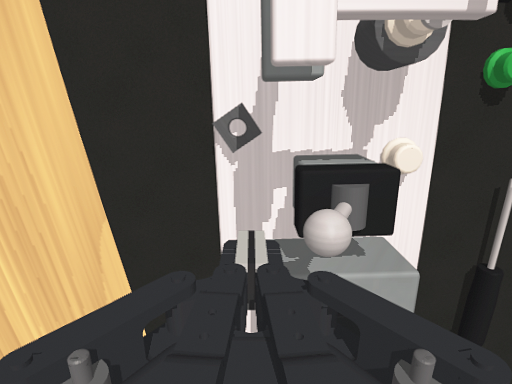

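The shut fingertips (251,245) are left of (robot side of) the ball (327,232). I'll lower 13 mm, then swing.

move_arm([
  [[0, 0.007, -0.026, 0, 0, 0, 1], [0, 0, 0, 0, 0, 0, 1], [0, 0, 0, 0, 0, 0, 1]],
])

```text
clock: 16.35
eef_pos: [0.4635, -0.0032, 0.1367]
tool_rot: [0.766, 0.643, -0.0, 0.002]
ft_force: [-0.4, 0.0, -0.3]
grip_width: -0.0004
```

move_arm([
  [[0.025, -0.004, 0, 0, 0, 0, 1], [0.025, -0.004, 0, 0, 0, 0, 1], [0.025, -0.004, 0, 0, 0, 0, 1], [0, 0, 0, 0, 0, 0, 1]],
])

```text
clock: 16.68
eef_pos: [0.4971, -0.0085, 0.1494]
tool_rot: [0.765, 0.644, -0.0, -0.0]
ft_force: [1.1, 0.2, 0.4]
grip_width: 0.0001
```

```bash
python3 -c "
from h import *
st()
c=snap('wrist','w7.png')"
```

```text
t 16.68 p [ 0.4971 -0.0085  0.1494] yawx 80.16 z [-0.001  0.    -1.   ] F [1.06 0.23 0.37] M [-0.001 -0.113  0.005] w 0.0001 j6 1.725
```

View pics/w7.png

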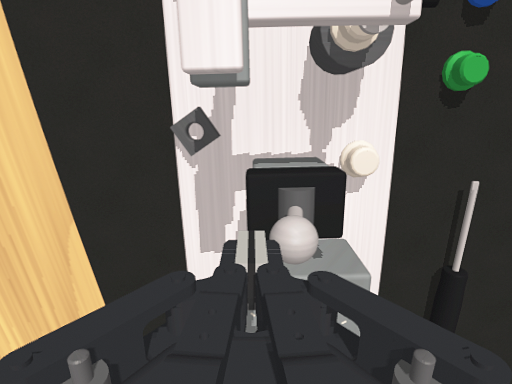

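The fingers are at the ball but the tool rose to 0.149. I'll lower it again and push in smaller steps.

move_arm([
  [[-0.006, 0.001, -0.025, 0, 0, 0, 1], [0, 0, 0, 0, 0, 0, 1], [0, 0, 0, 0, 0, 0, 1]],
])

```text
clock: 16.98
eef_pos: [0.4971, -0.0086, 0.1431]
tool_rot: [0.765, 0.644, 0.003, 0.003]
ft_force: [0.0, 0.1, -0.6]
grip_width: 0.0004
```

move_arm([
  [[0.02, -0.003, -0.003, 0, 0, 0, 1], [0.02, -0.003, -0.003, 0, 0, 0, 1], [0, 0, 0, 0, 0, 0, 1]],
])

```text
clock: 17.23
eef_pos: [0.5186, -0.0119, 0.1434]
tool_rot: [0.765, 0.644, 0.004, 0.004]
ft_force: [0.4, 0.1, 0.3]
grip_width: -0.0
```

```bash
python3 -c "
from h import *
st()"
```

```text
t 17.23 p [ 0.5186 -0.0119  0.1434] yawx 80.15 z [ 0.012 -0.    -1.   ] F [0.38 0.06 0.29] M [ 0.033 -0.027 -0.005] w -0.0 j6 1.72
```

move_arm([
  [[0, 0, -0.02, 0, 0.02, 0, 1], [0, 0, 0, 0, 0, 0, 1], [0, 0, 0, 0, 0, 0, 1]],
])

```text
clock: 17.48
eef_pos: [0.5197, -0.0122, 0.1329]
tool_rot: [0.765, 0.644, 0.0, 0.001]
ft_force: [1.4, 0.3, -0.4]
grip_width: 0.0
```

```bash
python3 -c "
from h import *
st()
c=snap('wrist','w8.png')"
```

```text
t 17.48 p [ 0.5197 -0.0122  0.1329] yawx 80.13 z [ 0.001 -0.    -1.   ] F [ 1.39  0.32 -0.37] M [ 0.006 -0.02  -0.017] w 0.0 j6 1.72
```

View pics/w8.png

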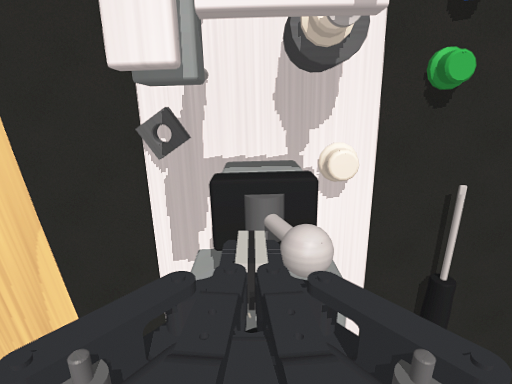

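The ball, at (307,250), now leans to the far side. I'll push on to the stop.

move_arm([
  [[0.012, -0.002, -0.002, 0, 0.005, 0, 1], [0.012, -0.002, -0.002, 0, 0.005, 0, 1], [0, 0, 0, 0, 0, 0, 1]],
])

```text
clock: 17.78
eef_pos: [0.5282, -0.0137, 0.1295]
tool_rot: [0.765, 0.644, -0.005, -0.005]
ft_force: [-2.0, 0.6, 2.5]
grip_width: 0.0
```

```bash
python3 -c "
from h import *
st()"
```

```text
t 17.78 p [ 0.5282 -0.0137  0.1295] yawx 80.17 z [-0.013  0.001 -1.   ] F [-2.    0.57  2.54] M [ 0.034  0.373 -0.033] w 0.0 j6 1.716
```

move_arm([
  [[0.01, -0.002, -0.002, 0, 0.005, 0, 1], [0, 0, 0, 0, 0, 0, 1]],
])

```text
clock: 17.95
eef_pos: [0.5276, -0.0139, 0.1284]
tool_rot: [0.765, 0.644, -0.01, -0.011]
ft_force: [0.8, -0.6, -0.4]
grip_width: 0.0003
```

```bash
python3 -c "
from h import *
st()
c=snap('wrist','w9.png');snap('scene','s9.png')"
```

```text
t 17.95 p [ 0.5276 -0.0139  0.1284] yawx 80.21 z [-0.03   0.003 -1.   ] F [ 0.83 -0.55 -0.42] M [ 0.     0.014 -0.022] w 0.0003 j6 1.714
```

View pics/w9.png

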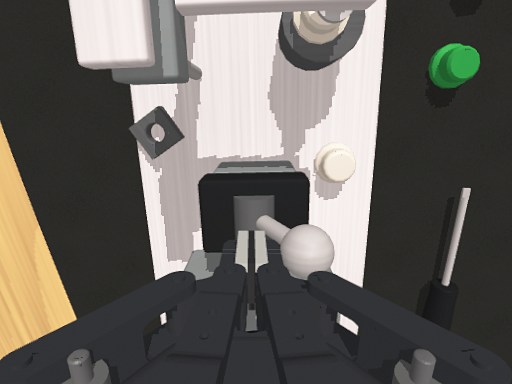

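move_arm([
  [[0.012, -0.002, 0.004, 0, -0.055, 0, 1], [0, 0, 0, 0, 0, 0, 1]],
])

```text
clock: 18.22
eef_pos: [0.5272, -0.014, 0.1273]
tool_rot: [0.765, 0.644, -0.004, -0.007]
ft_force: [-0.0, 0.2, 0.6]
grip_width: 0.0001
```

```bash
python3 -c "
from h import *
st()"
```

```text
t 18.22 p [ 0.5272 -0.014   0.1273] yawx 80.25 z [-0.015  0.005 -1.   ] F [-0.03  0.21  0.65] M [-0.051 -0.048  0.023] w 0.0001 j6 1.712
```

move_arm([
  [[0.012, -0.002, 0, 0, 0, 0, 1], [0, 0, 0, 0, 0, 0, 1]],
])

```text
clock: 18.38
eef_pos: [0.5277, -0.0142, 0.1262]
tool_rot: [0.764, 0.645, -0.008, -0.011]
ft_force: [0.1, -0.1, -0.0]
grip_width: 0.0001
```

```bash
python3 -c "
from h import *
st()"
```

```text
t 18.38 p [ 0.5277 -0.0142  0.1262] yawx 80.28 z [-0.027  0.007 -1.   ] F [ 0.07 -0.1  -0.02] M [-0.029  0.     0.027] w 0.0001 j6 1.71
```

```bash
python3 -c "
from h import *
o=st(); print(np.round(o['joint_pos'],3),np.round(o['joint_vel'],3),np.round(o['tau'],2))
snap('scene','s10.png')"
```

```text
t 18.38 p [ 0.5277 -0.0142  0.1262] yawx 80.28 z [-0.027  0.007 -1.   ] F [ 0.07 -0.1  -0.02] M [-0.029  0.     0.027] w 0.0001 j6 1.71
[-0.03   0.394 -0.094  1.111  0.006  1.71 ] [ 0.002 -0.007 -0.021 -0.007  0.002 -0.   ] [ 2.000e-02 -4.196e+01  2.285e+01  3.700e-01  6.000e-02 -1.000e-02]
```

View pics/s10.png

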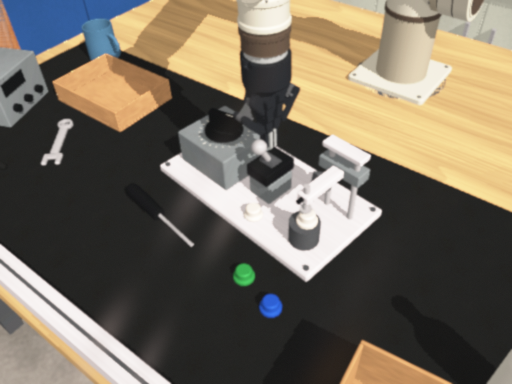

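Tiny shifts aren't followed well; I'll use a slightly larger one.

move_arm([
  [[0.02, -0.003, 0.01, 0, -0.04, 0, 1], [0, 0, 0, 0, 0, 0, 1]],
])

```text
clock: 18.6
eef_pos: [0.5265, -0.0143, 0.1247]
tool_rot: [0.764, 0.645, -0.009, -0.015]
ft_force: [1.2, -0.2, -0.6]
grip_width: 0.0001
```

```bash
python3 -c "
from h import *
st()"
```

```text
t 18.6 p [ 0.5265 -0.0143  0.1247] yawx 80.34 z [-0.033  0.01  -0.999] F [ 1.16 -0.16 -0.6 ] M [-0.025 -0.082 -0.037] w 0.0001 j6 1.707
```

move_arm([
  [[0.02, -0.003, 0.008, 0, -0.03, 0, 1], [0, 0, 0, 0, 0, 0, 1]],
])

```text
clock: 18.77
eef_pos: [0.5269, -0.0146, 0.1232]
tool_rot: [0.764, 0.645, -0.012, -0.018]
ft_force: [0.5, -0.7, 0.3]
grip_width: -0.0002
```

```bash
python3 -c "
from h import *
st()"
```

```text
t 18.77 p [ 0.5269 -0.0146  0.1232] yawx 80.39 z [-0.041  0.013 -0.999] F [ 0.46 -0.71  0.31] M [-0.022 -0.141 -0.019] w -0.0002 j6 1.704
```

move_arm([
  [[0.02, -0.003, 0.008, -0.01, -0.04, 0, 1], [0.02, -0.003, 0.008, -0.01, -0.04, 0, 1], [0.02, -0.003, 0.004, 0, 0, 0, 1]],
])

```text
clock: 19.02
eef_pos: [0.5285, -0.0151, 0.1226]
tool_rot: [0.763, 0.646, -0.02, -0.025]
ft_force: [-28.3, 4.2, 20.9]
grip_width: -0.0001
```

```bash
python3 -c "
from h import *
st()
camera('top');st()
camera('top');o=st(); print(np.round(o['joint_pos'],3))"
```

```text
t 19.02 p [ 0.5285 -0.0151  0.1226] yawx 80.55 z [-0.063  0.011 -0.998] F [-28.34   4.25  20.92] M [0.98  5.587 0.197] w -0.0001 j6 1.702
t 19.07 p [ 0.5285 -0.0152  0.1228] yawx 80.54 z [-0.066  0.012 -0.998] F [-26.69   5.63  14.22] M [0.973 5.436 0.154] w 0.0001 j6 1.702
t 19.12 p [ 0.5285 -0.0151  0.1228] yawx 80.54 z [-0.065  0.012 -0.998] F [-27.47   3.73  12.87] M [0.993 5.364 0.152] w -0.0002 j6 1.702
[-0.034  0.426 -0.056  1.154  0.009  1.702]
```

Now the push meets a firm 28 N, so the lever seems to be at its stop. Back off, rise and check.

move_arm([
  [[-0.03, 0.005, 0, 0, -0.05, 0, 1], [-0.04, 0.006, 0.01, 0, -0.05, 0, 1], [-0.04, 0.006, 0.05, 0, 0, 0, 1], [0, 0, 0.07, 0, 0, 0, 1], [0, 0, 0.07, 0, 0, 0, 1], [0, 0, 0.06, 0, 0, 0, 1], [0, 0, 0, 0, 0, 0, 1], [0, 0, 0, 0, 0, 0, 1]],
])

```text
clock: 19.78
eef_pos: [0.4799, -0.0076, 0.2596]
tool_rot: [0.763, 0.646, 0.006, -0.0]
ft_force: [-0.3, -0.3, -0.6]
grip_width: 0.0002
```

```bash
python3 -c "
from h import *
import pickle
st()
for n in ('wrist','scene','top'):
    c=snap(n,n+'11.png'); pickle.dump(c,open(n+'11.pkl','wb'))
"
```

```text
t 19.78 p [ 0.4799 -0.0076  0.2596] yawx 80.54 z [ 0.01   0.008 -1.   ] F [-0.26 -0.26 -0.64] M [-0.004  0.026 -0.048] w 0.0002 j6 1.715
```

View pics/wrist11.png

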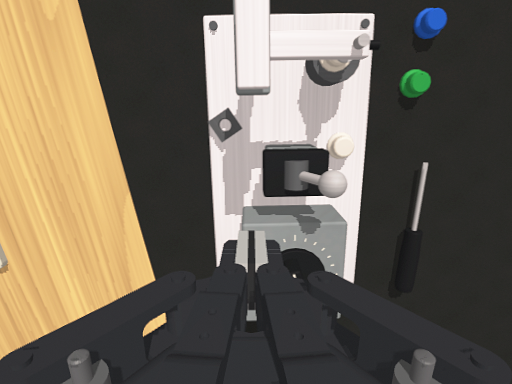

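View pics/scene11.png

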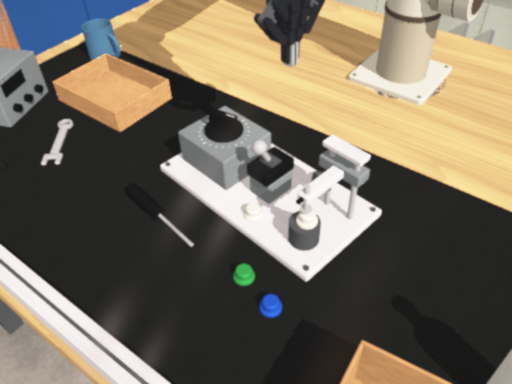

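View pics/top11.png

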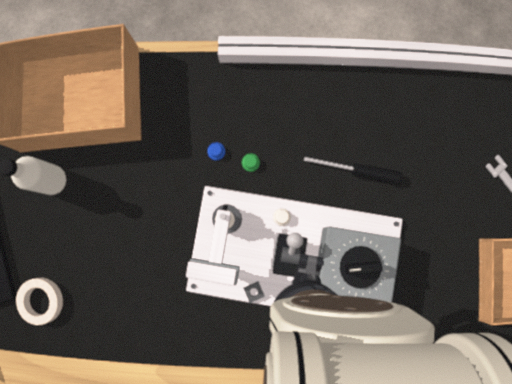

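The ball now leans to the far side (wrist (332,184), top (295,240)); nut, pucks and driver look unmoved. I'll triangulate the ball and check the foot and dial.

Run:
```python
from h import *
import pickle
w=pickle.load(open('wrist11.pkl','rb')); t=pickle.load(open('top11.pkl','rb'))
r=[ray(w,332.5,184),ray(t,295.2,240.3)]
A=np.zeros((3,3));b=np.zeros(3)
for o,d in r:
    d=d/np.linalg.norm(d);M=np.eye(3)-np.outer(d,d);A+=M;b+=M@o
p=np.linalg.solve(A,b);print('ball',p, 'travel',np.linalg.norm((p-[.5022,-.0076,.1353])[:2]), 'resid',np.linalg.norm((np.eye(3)-np.outer(d,d))@(p-o)))
g=[]
for f in ('scene0','s4','scene5','scene11'):
    im=cv2.imread(f'pics/{f}.png');i=cv2.cvtColor(im,cv2.COLOR_BGR2GRAY)[190:207,292:308].astype(float); q=np.clip(120-i,0,None)
    print(f,(q*np.arange(17)[:,None]).sum()/q.sum()+190)
a=cv2.imread('pics/top0.png').astype(int);b2=cv2.imread('pics/top11.png').astype(int)
for n,(x0,y0,x1,y1) in dict(spare=(272,205,295,228),nut=(240,278,266,303),driver=(300,150,408,188),anvil=(208,200,245,238)).items():
    print(n,np.abs(a-b2)[y0:y1,x0:x1].max(2).mean().round(1))
G=t['pixels'];yy,xx=np.mgrid[:384,:512];gg=cv2.cvtColor(G,cv2.COLOR_RGB2GRAY)
v,u=np.nonzero((gg>110)&(np.hypot(xx-360,yy-268)<15));Q=np.array([plane(t,a_,b_,.126)[:2] for a_,b_ in zip(u,v)]);ax=np.linalg.svd(Q-Q.mean(0))[2][0];print('bar',np.degrees(np.arctan2(ax[1],ax[0])))
```

```text
ball [ 0.55358019 -0.01533203  0.1311352 ] travel 0.05195872069769779 resid 0.0008937557838364043
scene0 197.2375145180023
s4 203.83112183353438
scene5 200.14819069500288
scene11 200.1463133640553
spare 1.8
nut 3.1
driver 4.9
anvil 3.9
bar -82.52412633672738
```

```bash
python3 -c "
from h import *
st(); print(job_done())"
```

```text
t 19.93 p [ 0.478  -0.0075  0.2573] yawx 80.54 z [ 0.004  0.009 -1.   ] F [-0.31  1.07  0.53] M [-0.004 -0.001 -0.018] w -0.0001 j6 1.715
the job is handed in; nothing more can be done
None
```

I turned the dial down to the touch, backed it off to the notch nearest three clicks, let go, and swung the lock lever to its far stop. I handed in at about 20 s. No verdict is reported, so the checks below are my own.

- **Touch:** The torque at the dial rose about 4.6 clicks from the start notch and rose again when I repeated it. I estimate a peak press of about 20 N. Single torque readings were noisy (about ±0.05 N m, with one stray reading of 0.12 N m before contact).
- **Back-off:** The touch fell between two notches, so I chose the one about 2.6 clicks above it. The foot rose 3.7 px in the scene view, which is a gap of about 7.7 mm against the 5.8–11 mm allowed. The foot had not moved when I checked again after the lever. The dial pointer measured about 97.5°, against an expected 96°.
- **Lock lever:** The ball travelled 52 mm of the 52.7 mm full swing, which is about 0.98 rad. The push ended at about 28 N against the stop. I needed several pushes, because the arm followed small shifts poorly and drifted in height.
- **Bystanders:** The spare puck, nut, driver and anvil areas look unchanged between the first and last top pictures. I did not measure the test puck's position separately.

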